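Take the low brush pail off the drying rack

ROBOT

A 7-joint arm with a two-finger parallel gripper is mounted at the origin on the work surface. World frame = base frame: x ahead of the robot, y to its left, z up, the work surface at z = 0. Lengths are in m, angles in rad, forces in N, time in s.
With the tool pointing down it reaches from about 0.4 to 0.875 m from the base axis. Payload 19.3 kg.
Tool frame: the origin (TCP) lies midway between the tips of the shut fingers; the grasp point (between the pads) lies 19 mm behind it; z points along the fingers, y is the line along which they close (so a half turn about z gives the same grasp; the last joint's range is limited). The gripper opens to 85 mm and grips with 20 to 120 N. Pads are 22 mm wide; open, the fingers measure 114 mm over their backs; the gripper's body (76 mm by 85 mm) begins 54 mm behind the grasp point. The pads swing forward as they close: fully open they stand 13 mm farther back than shut.
Start: joints at [1.201, 0.521, -0.036, 1.599, 0.021, 1.021, -0.113], TCP at [0.185, -0.597, 0.231] pointing down, gripper open.
Joint ranges: [-2.91, 2.91], [-0.3, 2.13], [-1.5, 1.42], [0.17, 2.43], [-1.26, 4.41], [0.16, 1.93], [-2.52, 2.52]. Speed limits (rad/s): [1.89, 1.89, 2.39, 2.39, 3.01, 3.01, 3.01].

INTERFACE

Orientations are given as [roll, pitch, yaw] about the fixed x, y, z axes, in that order (R = Rz(yaw) Ry(pitch) Rx(roll)).
In Python, from station import sensors, grab_frame, camera_model, manip gives the robot as it stands. The module is installed in compiled form; this text tells all that it offers.
- The arm moves only by the tool arm_command, never from a script. Its argument "plan" is a list of rows, each a list of 3 entries, a list of its own where there are three numbers: the gripper's target within -1 to 1 (fully open at 1, half-way at 0, shut at -1), then the shift along the tool's x, y, z scaled (see below), then the turn about the tool's z scaled (see below). In form: [[grip, [dx, dy, dz], yaw], ...]. A call has 1 to 8 rows; each row shifts and turns the commanded pose from where the row before left it, along the tool's axes as they then stand; what a row does not reach is not made up. The controller multiplies each number of a shift by 0.03 m and each number of a turn by 0.08 rad. A row lasts 1/12 s, in which the tool goes at most 41.7 mm and 7.16 degrees, less where a joint would pass 70% of its speed; a pose out of reach is approached as far as the arm can. A call with a number of a shift or a turn outside -1 to 1 is refused whole. A call with a gripper value outside its range is refused whole. The fingers move at their own pace and stop on an object; "force" is the grip in N (left out, the last holds). Time passes only in rows, so rows that do not move let the fingers close. It gives the time, the measured TCP pose, the force, the opening and the grip force at its end, in the units of the state.
- sensors.state(): the state, without advancing time (a new reading comes with each control period).
- grab_frame(name): name is "side" or "top"; returns (picture, depth): 480x640x3 uint8, blue, green, red; 480x640 float32, m along the optical axis (not along the pixel's ray), 0 where there is no reading.
- camera_model(name): a dict with "fx", "fy", "cx", "cy" (pixels), "camera_from_world" (4x4, takes a point from world to camera coordinates). Camera axes: x right, y down, z forward; pixel columns grow to the right and rows downward; lengths in m; the calibration is good to about 2 mm. A picture is of the moment at which its call begins. camera_model takes no time and is no camera call.
- manip.finish_job(): hands the job in; it is judged then, once.
The state is a dict: "time": time; "joint_positions": joint angles; "joint_velocities": joint speeds; "effort": joint torques, N m; "tool_pos": TCP position; "ee_rot": TCP orientation; "wrist_force": force on the tool from outside, world axes, zero at the start; "moment": the same for the moment, N m; "grip_width": opening from 0.0 (shut) to 1.0 (fully open); "finger_force": force on a finger pad.
Only numpy, scipy, OpenCV 4.12 (cv2) and the standard library are available. Lean on these libraries where they do the work, as an engineer would, in place of code of your own. Each camera call takes 0.05 s, during which the arm holds its last target. There are 200 camera calls.

TASK

Three steel brush-washing pails hang on the drying rack in the art room. Lift the shallow round one up and off its hooks and set it down gently, upright, in the empty end of the grey drip tray, beside the two paint jars; leave the other two pails hanging where they are.

Things in the scene. Friction and masses are not known exactly. Their poses are not given: they have to be found in the camera images.
- low_pail: Shallow round steel pail, 90 mm across, 50 high, 0.26 kg. Straps carry a black grip bar 14 mm thick (x), 14 high, 116 long (y), centre 120 above the origin (middle of the underside; z up), 70 above the rim. The bar lies across two hook arms, 60 mm clear between: grip there. To come off: rise 25 to 45 mm over the upturned tips, rim still under the arms, go 80 or more along its own -x, only then higher.
- tall_pail: Bystander, stays hanging: tall round steel pail, 72 mm across, 90 high, same straps, bar and hooks (bar centre 160 above its origin, the middle of the underside). The three pails hang in any order in the rack's three places, 145 mm apart, bars level and in line, 185 mm above the table; the rack's rail runs 80 mm behind the bars (+x), 129 above the table; hook tips reach 200.
- square_pail: Bystander, stays hanging: square steel pail, 76 by 76 mm, 70 mm high, same straps, grip bar and hooks (bar centre 140 mm above its underside). Origin: centre of the underside; z up; y along the bar.
- tray: Fixed grey plastic drip tray, 170 mm along its x, 280 mm along its y, walls 5 mm thick and 22 mm high over the table, inner floor 5 mm above the table. Origin: centre of the underside, on the table; z up. Its -y half is the empty end: the middle of the free floor lies 50 mm from the origin along -y. Two paint jars, 66 mm across, 120 mm high, stand about 40 mm either side of its middle, 88 mm along +y.
There are look-alikes about, which are no part of the job. What is shaped like the low_pail but yellow is not meant.

How it is judged:
By the outcome, as a careful person would: the job done as asked, in the order asked, and still so for the second after the job is handed in, with the robot touching nothing.
It also fails if it takes over 51 s, if anything falls off the work surface, if the arm or the gripper's body presses on something with over 40 N, if the wrist force passes 120 N, or if a joint passes its speed limit or range.

## Working session

There is one attempt and no reset: what is moved stays moved. The work goes in short steps, Python scripts to look and compute and a tool call to move; the robot and the scene stay as the last step left them, time stands still between calls to the robot, and variables do not carry over. Pictures are saved under pics/ and viewed, at most 10 in all, crops included, and the job is handed in when it is done.

Besides the shell and the picture viewer there is one more tool, called after "Request:" as a command line: name --argument value ..., lists and objects as JSON in quotes. arm_command: Moves the arm, as the interface text tells. Its arguments: {"type":"object","properties":{"plan":{"type":"array"},"force":{"type":"number"}},"required":["plan"]}

```bash
mkdir -p pics; python3 - <<'E'
from station import *
import cv2,numpy as np
s=sensors.state();print({k:np.round(v,3).tolist() for k,v in s.items()})
for n in("top","side"):
    p,d=grab_frame(n);cv2.imwrite(f"pics/{n}0.png",p);np.savez(f"{n}0.npz",p=p,d=d);m=camera_model(n);print(n,m['fx'],np.round(m['camera_from_world'],3).tolist())
E
```

```text
{'time': 0.0, 'joint_positions': [1.201, 0.522, -0.036, 1.6, 0.021, 1.021, -0.113], 'joint_velocities': [0.001, 0.0, 0.001, 0.001, -0.001, -0.001, -0.001], 'effort': [-0.001, -92.713, 1.979, -36.993, 0.018, 0.008, -0.0], 'tool_pos': [0.184, -0.597, 0.231], 'ee_rot': [-3.14, 0.0, 0.3], 'wrist_force': [0.199, -0.09, -0.545], 'moment': [0.011, -0.043, -0.02], 'finger_force': 0.0, 'grip_width': 0.998}
top 447.7599076762442 [[0.016, -1.0, -0.022, -0.022], [-0.988, -0.013, -0.155, 0.572], [0.155, 0.024, -0.988, 1.072], [0.0, 0.0, 0.0, 1.0]]
side 605.5234821388941 [[-0.883, -0.469, -0.006, 0.483], [-0.289, 0.555, -0.78, 0.216], [0.369, -0.687, -0.625, 1.303], [0.0, 0.0, 0.0, 1.0]]
```

View pics/top0.png

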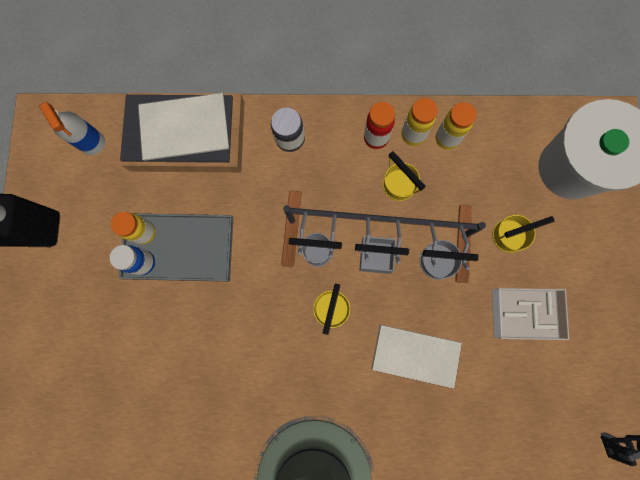

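View pics/side0.png

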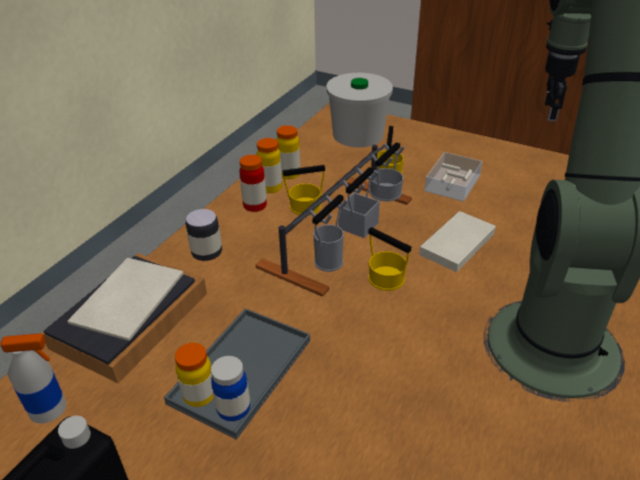

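The top view shows, at (440,260), a shallow round steel pail hanging on the right. The square pail is in the middle at (378,255) and the tall narrow round one on the left at (316,250). The tray's free end is at about (195,248), with jars at (135,230) and (132,260).

Things that could be taken for the low pail:
- yellow pails at top (332,308), (402,182) and (515,233): wrong colour
- tall round pail at (316,250): wrong height
- square pail at (378,255): wrong shape

I choose (440,260) and will check it in one crop.

```bash
cat > h.py <<'E'
import numpy as np,cv2
from station import *
def world(n,d):
    m=camera_model(n);v,u=np.indices(d.shape)
    c=np.stack([(u-m['cx'])/m['fx']*d,(v-m['cy'])/m['fy']*d,d,np.ones_like(d)],-1)
    return (c@np.linalg.inv(m['camera_from_world']).T)[...,:3]
def rect(P):
    (c,s,a)=cv2.minAreaRect(P[:,:2].astype(np.float32)*1000);return np.round(c,1),np.round(s,1),round(a,2)
E
python3 - <<'E'
from h import *
z=np.load("top0.npz");p,d=z['p'],z['d'];W=world("top",d)
for n,(u0,u1,v0,v1) in dict(tall=(286,345,230,256),sq=(352,412,238,262),low=(418,482,243,268)).items():
    w=W[v0:v1,u0:u1];c=p[v0:v1,u0:u1].max(-1)
    P=w[(c<45)&(w[...,2]>.172)&(w[...,2]<.205)]
    print(n,len(P),P.mean(0).round(4),np.median(P[:,2]).round(4),rect(P))
# pail rim
w=W[225:290,410:475];P=w[(w[...,2]>.09)&(w[...,2]<.125)];print("rim",len(P),rect(P))
# tray: grey
t=W[200:295,110:245];c=p[200:295,110:245].astype(int)
k=(abs(t[...,2])<.035)&(c.max(-1)-c.min(-1)<35)&(c.max(-1)<140);P=t[k];print("tray",len(P),rect(P), np.round([np.percentile(P[:,i],[.5,99.5]) for i in(0,1)],3))
hp=W[280:340,305:360];print("yellow top z",hp[...,2].max(), hp.reshape(-1,3)[hp[...,2].argmax()])
q=np.load("side0.npz")['p'][120:240,320:440];cv2.imwrite("pics/c1.png",np.hstack([cv2.resize(q,None,fx=3.3,fy=3.3),cv2.resize(p[215:295,410:490],(396,396))]))
E
```

```text
tall 327 [5.438e-01 3.000e-04 1.914e-01] 0.1914 (array([ 5.44e+02, -2.00e-01]), array([111.7,  14.2]), 85.94)
sq 330 [ 0.5323 -0.1438  0.1915] 0.1915 (array([ 532.6, -144.2]), array([113.3,  14. ]), 85.6)
low 351 [ 0.5215 -0.2904  0.1916] 0.1918 (array([ 521.8, -291. ]), array([114.1,  14.2]), 85.43)
rim 294 (array([ 545.7, -304.7]), array([ 88.5, 142.7]), 63.65)
tray 5672 (array([558.3, 363.1]), array([281.5, 175.4]), 89.56) [[0.471 0.64 ]
 [0.223 0.5  ]]
yellow top z 1.1470656575530034 [ 0.39920314 -0.04063933  1.14706566]
```

View pics/c1.png

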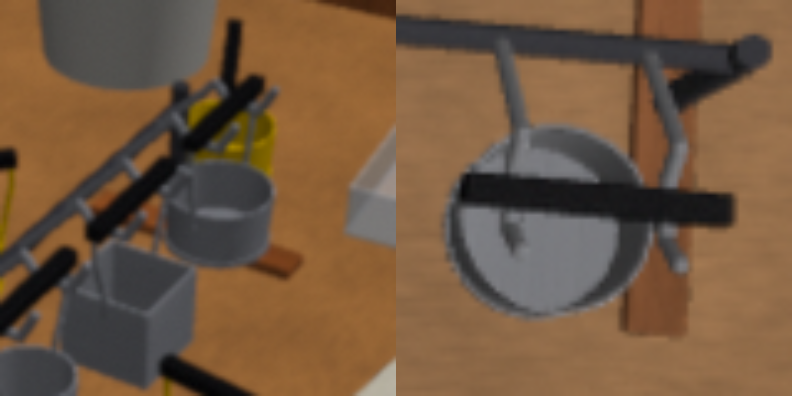

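The crop confirms it: shallow, round, steel and unpainted, on the rack's right place (crop left at (220,210)). Its bar centre is (0.5215, -0.2907, 0.185) and the rack yaw is about -0.077. First I rise and turn to yaw 1.494, which is -14.9 units.

Request:
arm_command --plan '[[1, [0, 0, -0.3], -1], [1, [0, 0, -0.3], -1], [1, [0, 0, -0.3], -1], [1, [0, 0, -0.3], -1], [1, [0, 0, -0.3], -1], [1, [0, 0, -0.3], -1], [1, [0, 0, -0.3], -1], [1, [0, 0, -0.3], -1]]'

```text
time: 0.77
tool_pos: [0.1845, -0.597, 0.3034]
ee_rot: [-3.141, -0.0, 0.944]
wrist_force: [-0.7, -0.0, 0.6]
grip_width: 1.001
finger_force: 0.0
```

Request:
arm_command --plan '[[1, [0, 0, 0], -1], [1, [0, 0, 0], -1], [1, [0, 0, 0], -1], [1, [0, 0, 0], -1], [1, [0, 0, 0], -1], [1, [0, 0, 0], -1], [1, [0, 0, 0], -0.93], [1, [0, 0, 0], 0]]'

```text
time: 1.43
tool_pos: [0.1844, -0.597, 0.3029]
ee_rot: [-3.141, -0.001, 1.498]
wrist_force: [-0.3, -0.7, -0.0]
grip_width: 1.002
finger_force: 0.0
```

Request:
arm_command --plan '[[1, [0.687, 0.653, 0], 0], [1, [0.687, 0.653, 0], 0], [1, [0.687, 0.653, 0], 0], [1, [0.687, 0.653, 0], 0], [1, [0.687, 0.653, 0], 0], [1, [0.687, 0.653, 0], 0], [1, [0.687, 0.653, 0], 0], [1, [0.687, 0.653, 0], 0]]'

```text
time: 2.1
tool_pos: [0.3542, -0.4436, 0.3032]
ee_rot: [-3.141, -0.0, 1.491]
wrist_force: [0.8, -0.2, -0.1]
grip_width: 0.998
finger_force: 0.0
```

Request:
arm_command --plan '[[1, [0.687, 0.653, 0], 0], [1, [0.687, 0.653, 0], 0], [1, [0.687, 0.653, 0], 0], [1, [0.687, 0.653, 0], 0], [1, [0.687, 0.653, 0], 0], [1, [0.687, 0.653, 0], 0], [1, [0.687, 0.653, 0], 0], [1, [0.687, 0.653, 0], 0]]'

```text
time: 2.77
tool_pos: [0.5231, -0.2912, 0.3032]
ee_rot: [-3.141, -0.0, 1.491]
wrist_force: [-0.3, 0.2, -0.6]
grip_width: 1.001
finger_force: 0.0
```

Request:
arm_command --plan '[[1, [0, 0, 0], 0], [1, [0, 0, 0], 0]]'

```text
time: 2.93
tool_pos: [0.5231, -0.2909, 0.3029]
ee_rot: [-3.141, -0.001, 1.494]
wrist_force: [0.2, 0.1, 0.4]
grip_width: 0.998
finger_force: 0.0
```

Request:
arm_command --plan '[[1, [0, -0.05, 0.5], 0], [1, [0, 0, 0.5], 0], [1, [0, 0, 0.5], 0], [1, [0, 0, 0.5], 0], [1, [0, 0, 0.5], 0], [1, [0, 0, 0.5], 0], [1, [0, 0, 0.5], 0], [1, [0, 0, 0.5], 0]]'

```text
time: 3.6
tool_pos: [0.5198, -0.2934, 0.1825]
ee_rot: [-3.141, 0.0, 1.491]
wrist_force: [0.9, -1.0, -0.2]
grip_width: 0.997
finger_force: 0.0
```

Request:
arm_command --plan '[[1, [0, 0, 0.3], 0], [1, [0, 0, 0.27], 0], [1, [0, 0, 0], 0]]'

```text
time: 3.85
tool_pos: [0.5199, -0.2926, 0.165]
ee_rot: [-3.14, -0.0, 1.493]
wrist_force: [-1.0, -0.9, 0.5]
grip_width: 0.997
finger_force: 0.0
```

Request:
arm_command --plan '[[-1, [0, 0, 0], 0], [-1, [0, 0, 0], 0], [-1, [0, 0, 0], 0], [-1, [0, 0, 0], 0], [-1, [0, 0, 0], 0], [-1, [0, 0, 0], 0], [-1, [0, 0, 0], 0], [-1, [0, 0, 0], 0]]' --force 50

```text
time: 4.52
tool_pos: [0.5209, -0.2923, 0.1665]
ee_rot: [3.141, 0.0, 1.494]
wrist_force: [-2.5, 1.3, 6.7]
grip_width: 0.154
finger_force: 50.4
```

Request:
arm_command --plan '[[-1, [0, 0, -0.2], 0], [-1, [0, 0, -0.2], 0], [-1, [0, 0, -0.2], 0], [-1, [0, 0, -0.2], 0], [-1, [0, 0, -0.2], 0], [-1, [0, 0, -0.2], 0], [-1, [0, 0, 0], 0], [-1, [0, 0, 0], 0]]'

```text
time: 5.18
tool_pos: [0.5209, -0.2923, 0.2025]
ee_rot: [3.141, 0.0, 1.494]
wrist_force: [-1.1, -0.4, -1.8]
grip_width: 0.154
finger_force: 49.4
```

```bash
python3 - <<'E'
from h import *
a=grab_frame("side")[0];b=grab_frame("top")[0]
cv2.imwrite("pics/c2.png",np.hstack([cv2.resize(a[100:260,300:460],(400,400)),cv2.resize(b[190:310,390:510],(400,400))]))
E
```

```text
(no output)
```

View pics/c2.png

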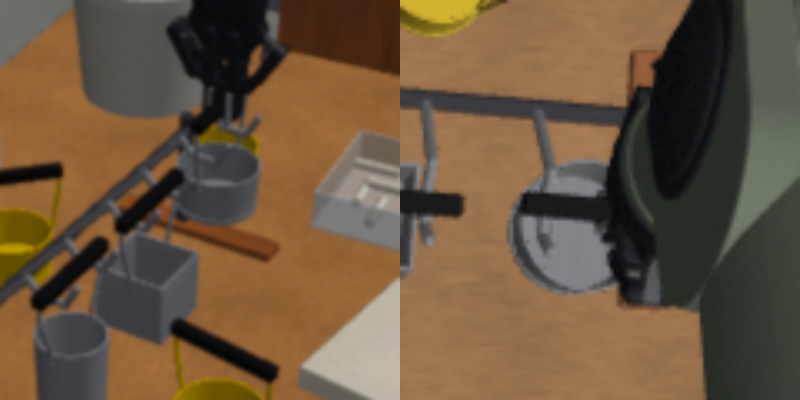

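The pail is up (bar at (205,120) in the side crop, clear of the tips), level, with the other two still hanging. Now 105 mm along its -x, then higher.

Request:
arm_command --plan '[[-1, [0, -0.4, 0], 0], [-1, [0, -0.5, 0], 0], [-1, [0, -0.5, 0], 0], [-1, [0, -0.5, 0], 0], [-1, [0, -0.5, 0], 0], [-1, [0, -0.5, 0], 0], [-1, [0, -0.4, 0], 0], [-1, [0, -0.2, 0], 0]]'

```text
time: 5.95
tool_pos: [0.4146, -0.2842, 0.202]
ee_rot: [-3.141, -0.0, 1.493]
wrist_force: [0.1, -0.9, -2.3]
grip_width: 0.154
finger_force: 49.4
```

Request:
arm_command --plan '[[-1, [0, 0, -0.3], 0], [-1, [0, 0, -0.6], 0], [-1, [0, 0, -0.7], 0], [-1, [0, 0, -0.7], 0], [-1, [0, 0, -0.7], 0], [-1, [0, 0, -0.7], 0], [-1, [0, 0, -0.4], 0], [-1, [0, 0, -0.2], 0]]'

```text
time: 6.62
tool_pos: [0.4174, -0.2842, 0.3335]
ee_rot: [3.139, 0.001, 1.495]
wrist_force: [-0.5, -0.6, -1.5]
grip_width: 0.149
finger_force: 49.4
```

```bash
python3 - <<'E'
from h import *
a=grab_frame("side")[0];cv2.imwrite("pics/s3.png",a)
E
```

```text
(no output)
```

View pics/s3.png

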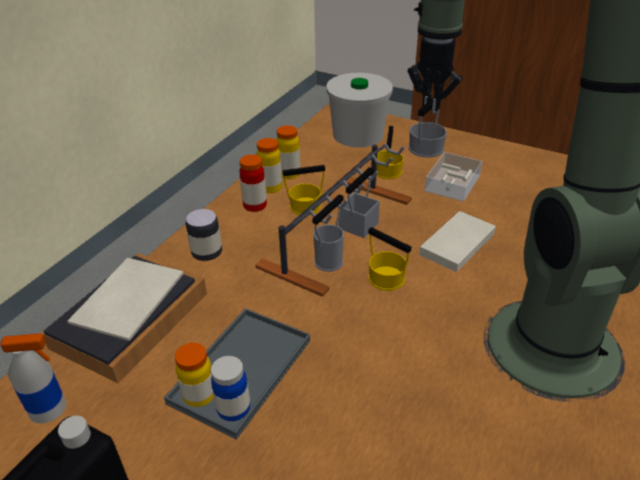

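The pail is free of the rack and upright at (427,140); the tall and square ones still hang. The tray's empty middle is about (0.556, 0.312), so I carry it there.

Request:
arm_command --plan '[[-1, [0.3, 0.05, 0], 0], [-1, [0.6, 0.1, 0], 0], [-1, [0.9, 0.14, 0], 0], [-1, [0.9, 0.14, 0], 0], [-1, [0.9, 0.14, 0], 0], [-1, [0.9, 0.14, 0], 0], [-1, [0.9, 0.14, 0], 0], [-1, [0.9, 0.14, 0], 0]]'

```text
time: 7.33
tool_pos: [0.46, -0.0959, 0.3303]
ee_rot: [-3.14, -0.0, 1.495]
wrist_force: [1.3, 0.0, -2.6]
grip_width: 0.15
finger_force: 49.4
```

Request:
arm_command --plan '[[-1, [0.9, 0.14, 0], 0], [-1, [0.9, 0.14, 0], 0], [-1, [0.9, 0.14, 0], 0], [-1, [0.9, 0.14, 0], 0], [-1, [0.9, 0.14, 0], 0], [-1, [0.9, 0.14, 0], 0], [-1, [0.9, 0.14, 0], 0], [-1, [0.9, 0.14, 0], 0]]'

```text
time: 8.0
tool_pos: [0.5097, 0.1169, 0.3302]
ee_rot: [-3.14, -0.0, 1.495]
wrist_force: [0.5, -0.8, -1.7]
grip_width: 0.15
finger_force: 49.4
```

Request:
arm_command --plan '[[-1, [0.9, 0.14, 0], 0], [-1, [0.9, 0.14, 0], 0], [-1, [0.9, 0.14, 0], 0], [-1, [0.9, 0.14, 0], 0], [-1, [0.9, 0.14, 0], 0], [-1, [0.6, 0.1, 0], 0], [-1, [0.3, 0.05, 0], 0], [-1, [0, 0, 0], 0]]'

```text
time: 8.67
tool_pos: [0.5471, 0.2768, 0.3299]
ee_rot: [-3.139, -0.0, 1.497]
wrist_force: [0.2, 0.4, -2.0]
grip_width: 0.152
finger_force: 49.4
```

```bash
python3 - <<'E'
from h import *
print(sensors.state()['joint_positions'])
a=grab_frame("side")[0];b=grab_frame("top")[0]
cv2.imwrite("pics/c4.png",np.hstack([cv2.resize(a[200:450,120:370],(400,400)),cv2.resize(b[160:320,90:250],(400,400))]))
E
```

```text
[-0.1053938   0.49218099 -0.69369136  1.47846425  0.31812637  1.28746644
 -0.90366422]
```

View pics/c4.png

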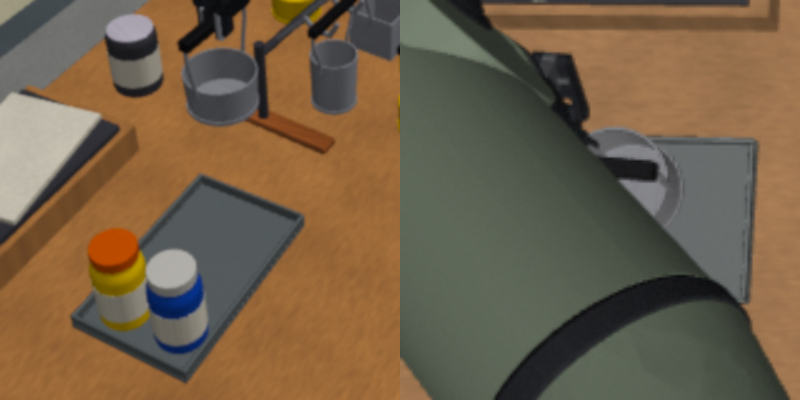

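The pail hangs level and approaches the tray (side crop (222,88)); 36 mm of tool x are left. Correct that, then lower.

Request:
arm_command --plan '[[-1, [0.3, 0.05, 0], 0], [-1, [0.6, 0.1, 0], 0], [-1, [0.3, 0.06, 0.3], 0], [-1, [0, 0, 0.6], 0], [-1, [0, 0, 0.8], 0], [-1, [0, 0, 0.8], 0], [-1, [0, 0, 0.8], 0], [-1, [0, 0, 0.8], 0]]'

```text
time: 9.43
tool_pos: [0.5569, 0.3092, 0.2065]
ee_rot: [-3.141, 0.0, 1.494]
wrist_force: [1.0, -0.3, -2.4]
grip_width: 0.153
finger_force: 49.4
```

Request:
arm_command --plan '[[-1, [0, 0, 0.8], 0], [-1, [0, 0, 0.8], 0], [-1, [0, 0, 0.6], 0], [-1, [0, 0, 0.3], 0], [-1, [0, 0, 0.2], 0], [-1, [0, 0, 0], 0], [-1, [0, 0, 0], 0]]'

```text
time: 10.02
tool_pos: [0.5574, 0.31, 0.1279]
ee_rot: [3.141, -0.001, 1.494]
wrist_force: [-0.1, -0.1, -2.2]
grip_width: 0.154
finger_force: 49.4
```

```bash
python3 - <<'E'
from h import *
a=grab_frame("side")[0];b=grab_frame("top")[0]
cv2.imwrite("pics/c5.png",np.hstack([cv2.resize(a[250:450,150:350],(400,400)),cv2.resize(b[160:320,90:250],(400,400))]))
E
```

```text
(no output)
```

View pics/c5.png

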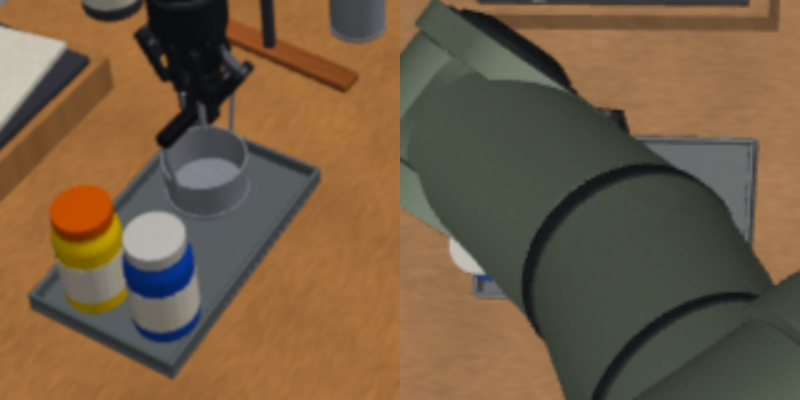

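The pail (crop (205,170)) is over the free floor, clear of the walls and jars, with about 21 mm left. Lower slowly.

Request:
arm_command --plan '[[-1, [0, 0, 0.15], 0], [-1, [0, 0, 0.15], 0], [-1, [0, 0, 0.1], 0], [-1, [0, 0, 0.1], 0], [-1, [0, 0, 0.06], 0], [-1, [0, 0, 0.04], 0], [-1, [0, 0, 0], 0]]'

```text
time: 10.7
tool_pos: [0.557, 0.3097, 0.1089]
ee_rot: [-3.141, 0.0, 1.494]
wrist_force: [-0.3, 0.2, -1.8]
grip_width: 0.155
finger_force: 49.4
```

Request:
arm_command --plan '[[-1, [0, 0, 0.03], 0], [-1, [0, 0, 0.03], 0], [-1, [0, 0, 0], 0]]'

```text
time: 10.95
tool_pos: [0.5571, 0.3098, 0.1073]
ee_rot: [3.142, 0.0, 1.494]
wrist_force: [0.1, 0.2, -3.3]
grip_width: 0.152
finger_force: 49.4
```

Request:
arm_command --plan '[[-1, [0, 0, 0.03], 0], [-1, [0, 0, 0], 0]]'

```text
time: 11.12
tool_pos: [0.5573, 0.3099, 0.1067]
ee_rot: [3.141, -0.0, 1.494]
wrist_force: [2.0, -0.9, -0.1]
grip_width: 0.153
finger_force: 49.7
```

Request:
arm_command --plan '[[-1, [0, 0, 0.02], 0], [-1, [0, 0, 0], 0]]'

```text
time: 11.28
tool_pos: [0.5575, 0.3098, 0.1067]
ee_rot: [3.141, -0.0, 1.494]
wrist_force: [-1.1, -2.5, 9.7]
grip_width: 0.147
finger_force: 51.0
```

Contact with the floor. Ease off slightly and open.

Request:
arm_command --plan '[[-1, [0, 0, -0.015], 0], [-0.6, [0, 0, 0], 0], [-0.4, [0, 0, 0], 0], [-0.1, [0, 0, 0], 0], [0.2, [0, 0, 0], 0], [0.4, [0, 0, 0], 0], [0.4, [0, 0, 0], 0], [0.4, [0, 0, 0], 0]]'

```text
time: 11.95
tool_pos: [0.5571, 0.3098, 0.1063]
ee_rot: [3.142, -0.0, 1.494]
wrist_force: [-0.2, -0.0, 0.4]
grip_width: 0.701
finger_force: 0.0
```

Request:
arm_command --plan '[[0.4, [0, 0, -0.1], 0], [0.4, [0, 0, -0.3], 0], [0.4, [0, 0, -0.5], 0], [0.4, [0, 0, -0.8], 0], [0.4, [0, 0, -0.8], 0], [0.4, [0, 0, -0.8], 0], [0.4, [0, 0, -0.8], 0], [0.4, [0, 0, -0.8], 0]]'

```text
time: 12.62
tool_pos: [0.5569, 0.3098, 0.2555]
ee_rot: [3.141, -0.001, 1.494]
wrist_force: [0.7, -0.5, 0.1]
grip_width: 0.7
finger_force: 0.0
```

Request:
arm_command --plan '[[0.4, [-0.8, 0, -0.3], 0], [0.4, [-0.8, 0, 0], 0], [0.4, [-0.8, 0, 0], 0], [0.4, [-0.8, 0, 0], 0], [0.4, [-0.8, 0, 0], 0], [0.4, [-0.8, 0, 0], 0], [0.4, [-0.5, 0, 0], 0], [0.4, [0, 0, 0], 0]]'

```text
time: 13.28
tool_pos: [0.5452, 0.1477, 0.2632]
ee_rot: [3.141, 0.002, 1.49]
wrist_force: [0.3, -0.4, 0.2]
grip_width: 0.701
finger_force: 0.0
```

```bash
python3 - <<'E'
from h import *
a=grab_frame("side")[0];cv2.imwrite("pics/s6.png",a)
E
```

```text
(no output)
```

View pics/s6.png

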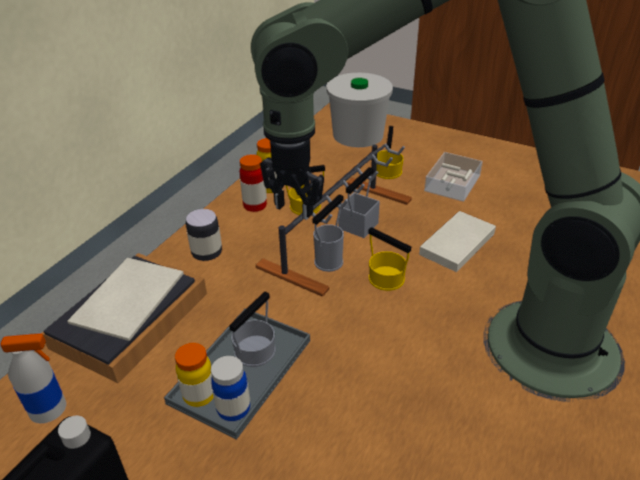

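The pail stands upright on the free floor of the tray at (254,342). The tall pail (328,245) and square pail (358,213) still hang, and the arm touches nothing.

```bash
python3 -c "
from station import manip;print(manip.finish_job())"
```

```text
the job is handed in; nothing more can be done
None
```

The shallow round steel pail is upright in the empty end of the drip tray beside the paint jars, the other two pails are still hanging, and the job was handed in at about 13 s (no verdict was returned).

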